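Pour the beads into the trinket dish

TASK

Pick up the spouted jug and, while it is still upright, turn it so that its spout faces the trinket dish; then tip it over the spout so that both beads run into the dish. Set the empty jug gently back down, upright on bare shelf away from the dish, and let go. Leave the dish where it stands and do not disturb the small things around it.

Things in the scene. Friction and masses are not known exactly. Their poses are not given: they have to be found in the camera images.
- jug: Small open-topped steel jug, loose, 0.2 to 0.35 kg, holding two beads. Origin: centre of the underside of its round body; z up; +x points to the spout, -x to the handle. Round body 80 mm outer diameter, 62 mm high, wall 3 mm, inner floor 4 mm up. The beads start to roll out when it is tipped some 50 degrees spout down; 70 to 80 degrees empties it.
- jug_lip (a point): Middle of the jug's pouring lip, at (78, 0, 62) mm in the jug's frame; axes as the jug's. The spout replaces the front quarter of the wall: a flat ramp rising at about 47 degrees from the inner floor (24 mm ahead of the jug's origin) to the lip, between upright cheeks, narrowing from 52 to 44 mm wide inside.
- jug_handle (a point): Grip point in the upright black strap handle, at (-72, 0, 42) mm in the jug's frame; axes as the jug's. The strap is 14 mm thick along the jug's y (pinch it across y), 16 mm along x, and spans heights 10 to 62 mm; there are 24 mm of free space between strap and body, bridged 12 mm wide near the top and the bottom.
- bead1: One of two alike round amber-glass beads, 20 mm diameter, 11 g, lying in the jug at the start. Origin: its centre.
- bead2: One of two alike round amber-glass beads, 20 mm diameter, 11 g, lying in the jug at the start. Origin: its centre.
- dish: Round white ceramic trinket dish, loose, 0.32 kg: a shallow bowl, rim diameter 130 mm, 36 mm high, wall 4 mm, inner floor 5 mm up and about 55 mm across, sides flaring. Origin: centre of its underside; z up.
- cedar_ball: Bystander: plain cedar ball, 36 mm diameter, sitting on a low wooden ring of 42 mm diameter, top 38 mm above the shelf. Origin: its centre.
- hair_clip: Bystander: silver metal hair clip, 75 x 20 x 16 mm, lying along its x. Origin: centre of its underside.
- scent_bottle: Bystander: square glass scent bottle, 45 x 35 mm, 92 mm high. Origin: centre of its underside.
- cream_jar: Bystander: round white cream jar, 56 mm diameter, about 50 mm high. Origin: centre of its underside.
- ring_box: Bystander: closed grey ring box, 56 x 56 x 44 mm. Origin: centre of its underside.

How it is judged:
By the outcome, as a careful person would: the job done as asked, in the order asked, and still so for the second after the job is handed in, with the robot touching nothing.
It also fails if it takes over 56 s, if anything falls off the work surface, if the arm or the gripper's body presses on something with over 40 N, if the wrist force passes 120 N, or if a joint passes its speed limit or range.

ROBOT

A 6-joint arm with a two-finger parallel gripper is mounted at the origin on the work surface. World frame = base frame: x ahead of the robot, y to its left, z up, the work surface at z = 0. Lengths are in mm, angles in rad, forces in N, time in s.
With the tool pointing down it reaches from about 300 to 775 mm from the base axis. Payload 14.6 kg.
Tool frame: the origin (TCP) lies midway between the tips of the shut fingers; the grasp point (between the pads) lies behind it (manip.grip_depth is the z of the grasp point in the tool frame, in mm); z points along the fingers, y is the line along which they close (so a half turn about z gives the same grasp; the last joint's range is limited). The gripper opens to 94 mm and grips with 3 to 60 N. Pads are 16 mm wide; open, the fingers measure 119 mm over their backs; the gripper's body (75 mm by 177 mm) begins 78 mm behind the grasp point.
Start: joints at [-1.369, 0.3, 1.521, -0, 1.321, -0.067], TCP at [146.059, -530.241, 205.446] pointing down, gripper open.
Joint ranges: [-3.03, 3.03], [-0.79, 2.21], [0.23, 2.52], [-1.04, 4.18], [0, 3.07], [-2.55, 2.55]. Speed limits (rad/s): [2.22, 2.22, 2.57, 3.14, 3.14, 3.14].

INTERFACE

Orientations are given as [roll, pitch, yaw] about the fixed x, y, z axes, in that order (R = Rz(yaw) Ry(pitch) Rx(roll)).
In Python, from cell import manip gives the robot as it stands.
- The arm moves only by the shell command python3 nudge.py 'ROWS' [OPENING] [FORCE]. ROWS is a JSON list of rows, 1 to 5 of them, each of 6 numbers: dx, dy, dz in mm, then a rotation vector rx, ry, rz in rad; each row is the pose to reach, as a shift and turn from the pose commanded when the command began, along the tool's axes at that moment; what a row does not reach only later rows make up. A row lasts 1/10 s, in which the tool goes at most 50 mm and 0.15 rad, less where a joint would pass 70% of its speed; a pose out of reach is approached as far as the arm can. OPENING is the finger opening in mm, set as the command begins (- or left out keeps the last). The fingers move at their own pace and stop on an object; FORCE is the grip in N (left out, the last holds). Time passes only in rows, so rows that do not move let the fingers close. It prints the time, the measured TCP pose, the force, the opening and the grip force at its end.
- manip.read_state(): the state, without advancing time (a new reading comes with each control period).
- manip.camera(name): name is "side" or "top" or "wrist"; returns (picture, depth): 480x640x3 uint8, red, green, blue; 480x640 float32, mm along the optical axis (not along the pixel's ray), 0 where there is no reading.
- manip.camera_info(name): a dict with "K" (3x3 intrinsics, pixels), "rvec" (rotation vector, rad) and "tvec" (3), from world to camera coordinates, as OpenCV has them; the wrist camera has in their place "mount" (4x4, takes a point from camera to tool coordinates, whose origin is the TCP and whose axes are the flange's). Camera axes: x right, y down, z forward; pixel columns grow to the right and rows downward; lengths in mm; the calibration is good to about 2 mm. The wrist camera is an equidistant fisheye: a pixel r from the principal point sees the ray r / f radians off the axis. A picture is of the moment at which its call begins: read the wrist's pose just before it. camera_info takes no time and is no camera call.
- manip.sign_off(): hands the job in; it is judged then, once.
The state is a dict: "clock": time; "joints": joint angles; "qd": joint speeds; "effort": joint torques, N m; "eef_pos": TCP position; "eef_rot": TCP orientation; "wrist_force": force on the tool from outside, world axes, zero at the start; "moment": the same for the moment, N m; "finger_gap": finger opening in mm; "finger_force": force on a finger pad.
Only numpy, scipy, OpenCV 4.12 (cv2) and the standard library are available. Lean on these libraries where they do the work, as an engineer would, in place of code of your own. Each camera call takes 0.05 s, during which the arm holds its last target. There are 200 camera calls.

## Working session

There is one attempt and no reset: what is moved stays moved. The work goes in short steps, Python scripts to look and compute and a shell command to move; the robot and the scene stay as the last step left them, time stands still between calls to the robot, and variables do not carry over. Pictures are saved under pics/ and viewed, at most 13 in all, crops included, and the job is handed in when it is done.

```bash
ls; mkdir -p pics; python3 - <<'E'
from cell import manip
import cv2,numpy as np
print(manip.read_state(), manip.grip_depth)
a=[]
for n in("top","side"):
    p,d=manip.camera(n); np.savez(f"pics/{n}.npz",p=p,d=d); cv2.imwrite(f"pics/{n}.png",p[:,:,::-1])
    print(n,manip.camera_info(n))
print(manip.camera_info("wrist"))
E
```

```text
cell.py
nudge.py
pics
{'clock': 0.0, 'joints': array([-1.36859415e+00,  3.00483300e-01,  1.52157420e+00, -2.77951758e-05,
        1.32069456e+00, -6.65596260e-02]), 'qd': array([ 0.00041224,  0.00069693, -0.00046462,  0.00134253,  0.00161636,
        0.00052775]), 'effort': array([-3.67568151e-03, -5.31814563e+01, -3.52741063e+01,  7.06866989e-02,
        2.43681466e-02, -1.27103090e-04]), 'eef_pos': array([ 146.00515096, -529.99728344,  204.88254861]), 'eef_rot': array([-3.14043402e+00, -5.02499344e-05,  2.68768669e-01]), 'wrist_force': array([-1.54579566, -0.62895336, -0.22957878]), 'moment': array([-0.07378428,  0.02281542,  0.00774728]), 'finger_force': 0.0, 'finger_gap': 93.99430028851337} -18.8
top {'K': array([[527.64296689,   0.        , 315.90638295],
       [  0.        , 527.64296689, 232.32410711],
       [  0.        ,   0.        ,   1.        ]]), 'rvec': array([ 2.14877774, -2.16970361,  0.09674487]), 'tvec': array([   2.69838032,  590.11360868, 1251.64433432])}
side {'K': array([[506.42871197,   0.        , 317.54906047],
       [  0.        , 506.42871197, 240.51502894],
       [  0.        ,   0.        ,   1.        ]]), 'rvec': array([ 0.65231849, -2.44580931,  1.42612566]), 'tvec': array([498.37433677, 218.27419715, 855.1051991 ])}
{'K': array([[371.64829954,   0.        , 315.04585057],
       [  0.        , 371.64829954, 242.91241946],
       [  0.        ,   0.        ,   1.        ]]), 'mount': array([[ 4.55118120e-04, -9.62250508e-01, -2.72164936e-01,
         7.95752167e+01],
       [ 9.99999827e-01,  3.36366781e-04,  4.82975279e-04,
        -4.15697368e-01],
       [-3.73195964e-04, -2.72165109e-01,  9.62250495e-01,
        -1.79439285e+02],
       [ 0.00000000e+00,  0.00000000e+00,  0.00000000e+00,
         1.00000000e+00]])}
```
View pics/top.png

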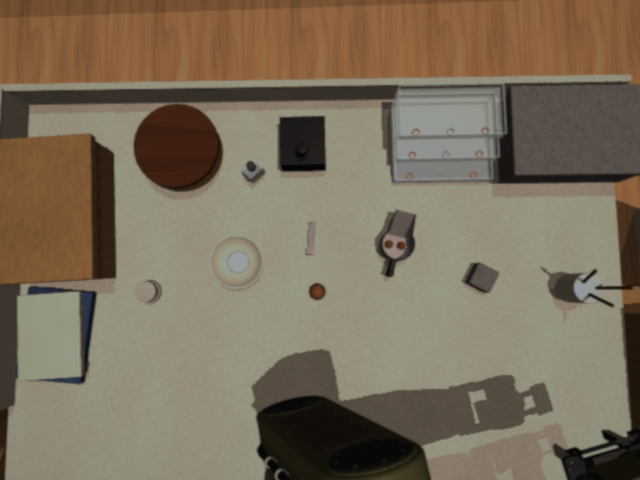

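View pics/side.png

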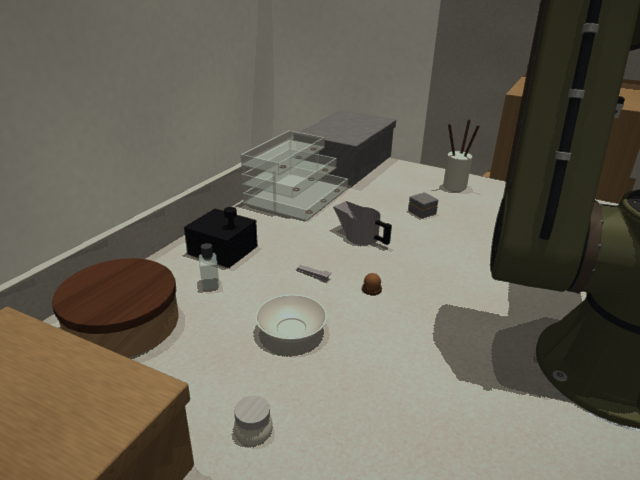

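The top view shows the jug body at about (397,244), its spout at (403,222) and its handle at (389,267). The dish is at (237,262), the ball at (317,291), the clip at (311,238), the ring box at (481,277), the bottle at (252,170) and the jar at (148,291).

```bash
cat > h.py <<'E'
import numpy as np,cv2
from cell import manip
def cam(n):
    i=manip.camera_info(n);R=cv2.Rodrigues(i["rvec"])[0];return i["K"],R,i["tvec"]
def ray(n,uv,z):
    K,R,t=cam(n);c=-R.T@t;uv=np.atleast_2d(np.array(uv,float))
    d=(R.T@np.linalg.inv(K)@np.c_[uv,np.ones(len(uv))].T).T
    return c+d*((z-c[2])/d[:,2])[:,None]
def cloud(n,d):
    K,R,t=cam(n);v,u=np.mgrid[:480,:640];P=np.stack([(u-K[0,2])/K[0,0]*d,(v-K[1,2])/K[1,1]*d,d],-1)
    return (P-t)@R
E
python3 - <<'E'
from h import *
f=np.load("pics/top.npz");p,d=f["p"],f["d"];W=cloud("top",d)
for nm,uv,z in [("jug",(397,244),62),("handle",(388.5,268),62),("dish",(237,262),36),("ball",(317,291),20),("clip",(311,238),16),("ringbox",(481,277),44),("bottle",(252,170),92),("jar",(148,291),50)]:
    print(nm,ray("top",uv,z).round(1),W[uv[1],int(uv[0])].round(1))
print("bg",W[330,150],W[330,330])
for z in(55,36): pass
# jug rim points by depth
roi=np.zeros((480,640),bool);roi[200:285,365:425]=1
g=p.astype(int);m=roi&(W[...,2]>50)&(W[...,2]<75);print("jug top",m.sum(),W[m].mean(0))
dark=roi&(g.max(2)<35);print("dark",dark.sum());v,u=np.nonzero(dark);print(u.min(),u.max(),v.min(),v.max())
q=W[dark];print(np.percentile(q,[5,50,95],axis=0).round(0))
roi=np.zeros((480,640),bool);roi[225:300,200:275]=1
m=roi&(W[...,2]>28)&(W[...,2]<45);(c,r)=cv2.minEnclosingCircle(W[m][:,:2].astype(np.float32));print("dish",c,r,W[m].mean(0))
s=cv2.resize(p[190:300,190:430],None,fx=3.3,fy=3.3,interpolation=2);cv2.imwrite("pics/c1.png",s[:,:,::-1])
E
```

```text
jug [[ 557.1 -194.8   62. ]] [ 561.2 -201.6   12.5]
handle [[ 500.7 -173.4   62. ]] [ 502.3 -177.3   20.1]
dish [[519.6 188.   36. ]] [521.2 193.3   4.6]
ball [[448.2  -4.2  20. ]] [448.3  -4.5  38. ]
clip [[577.8   9.4  16. ]] [578.    9.5  13.9]
ringbox [[ 478.  -394.1   44. ]] [ 477.9 -393.4   46.5]
bottle [[732.5 144.9  92. ]] [735.4 146.7  79.3]
jar [[451.9 397.6  50. ]] [451.9 399.   46. ]
bg [356.57677731 406.90729172   0.47616854] [353.05899067 -34.850241    -2.17516924]
jug top 412 [ 567.88361098 -199.24974318   59.14342518]
dark 64
382 412 237 275
[[ 485. -232.   19.]
 [ 504. -177.   55.]
 [ 568. -170.   63.]]
dish (521.07958984375, 191.98008728027344) 64.85735321044922 [523.31278283 196.2306606   33.99778614]
```

View pics/c1.png

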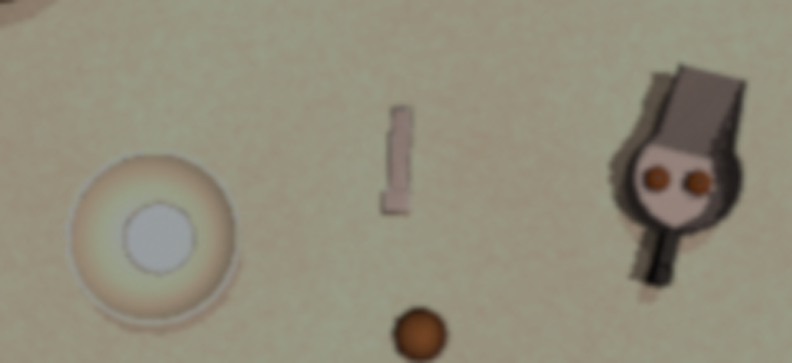

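The crop shows the lip corners at crop (679,65) and (745,80), and the handle's outer end at crop (657,285). The beads sit on the jug floor.

```bash
python3 - <<'E'
from h import *
f=np.load("pics/top.npz");p,d=f["p"],f["d"];W=cloud("top",d);g=p.astype(int)
K,R,t=cam("top");print("camc",-R.T@t)
cr=lambda a,b:((a+.5)/3.3+190-.5,(b+.5)/3.3+190-.5)
A=ray("top",[cr(679,65),cr(745,80)],62);lip=A.mean(0)
B=ray("top",[cr(657,268),cr(657,285)],62)
print("lip corners",A.round(1),np.linalg.norm(A[0]-A[1]),"lip",lip,"handle",B.round(1))
# strap pixels by height, below the body
m=np.zeros((480,640),bool);m[256:285,370:405]=1
m&=(W[...,2]>52)&(W[...,2]<72);v,u=np.nonzero(m);print(len(u));
for a,b in zip(u,v): print(a,b,W[b,a].round(0),g[b,a].sum(),end=' | ')
ax=(lip-B[0])[:2];print("\nyaw",np.arctan2(ax[1],ax[0]),np.linalg.norm(ax))
# side view black strap
s=np.load("pics/side.npz");ps,ds=s["p"],s["d"];Ws=cloud("side",ds)
m=np.zeros((480,640),bool);m[215:250,365:400]=1;m&=ps.astype(int).max(2)<40
m&=(Ws[...,2]>5);q=Ws[m];print(len(q),np.percentile(q,[2,25,50,75,98],axis=0).round(1))
E
```

```text
camc [ 454.45801085  -23.28694779 1306.82077061]
lip corners [[ 639.8 -193.    62. ]
 [ 628.3 -240.1   62. ]] 48.46312631226853 lip [ 634.05876092 -216.59310211   62.        ] handle [[ 494.  -173.8   62. ]
 [ 481.9 -173.5   62. ]]
125
387 256 [ 529. -171.   60.] 119 | 388 256 [ 529. -172.   68.] 167 | 388 257 [ 527. -174.   55.] 105 | 389 257 [ 526. -175.   64.] 143 | 390 257 [ 527. -178.   60.] 205 | 389 258 [ 524. -176.   58.] 97 | 390 258 [ 524. -177.   63.] 115 | 391 258 [ 524. -180.   62.] 156 | 392 258 [ 524. -182.   64.] 211 | 403 258 [ 524. -208.   64.] 167 | 404 258 [ 524. -210.   64.] 182 | 391 259 [ 522. -180.   56.] 82 | 392 259 [ 522. -182.   60.] 113 | 393 259 [ 522. -184.   64.] 154 | 394 259 [ 522. -187.   63.] 176 | 395 259 [ 522. -189.   63.] 160 | 396 259 [ 522. -192.   59.] 140 | 397 259 [ 522. -194.   62.] 140 | 398 259 [ 522. -197.   60.] 143 | 399 259 [ 522. -198.   64.] 145 | 400 259 [ 522. -201.   63.] 153 | 401 259 [ 521. -203.   64.] 182 | 402 259 [ 521. -205.   64.] 216 | 403 259 [ 522. -208.   61.] 240 | 391 260 [ 520. -181.   55.] 71 | 392 260 [ 519. -1
[... 2813 characters left out ...]
 [ 487. -172.   60.] 62 | 389 274 [ 487. -174.   61.] 89 | 390 274 [ 487. -177.   61.] 109 | 391 274 [ 487. -179.   60.] 116 | 392 274 [ 487. -181.   62.] 144 | 393 274 [ 487. -185.   55.] 241 | 387 275 [ 484. -170.   61.] 79 | 388 275 [ 484. -172.   61.] 81 | 389 275 [ 484. -174.   61.] 89 | 390 275 [ 484. -177.   58.] 111 | 391 275 [ 484. -179.   63.] 135 | 392 275 [ 484. -181.   64.] 184 | 389 276 [ 482. -174.   60.] 169 | 390 276 [ 482. -176.   63.] 187 | 391 276 [ 482. -178.   65.] 233 | 392 276 [ 482. -182.   57.] 284 | 
yaw -0.2963705176660924 146.45068891135506
201 [[ 480.7 -188.3   15.1]
 [ 485.3 -180.2   20.5]
 [ 491.7 -176.5   40.9]
 [ 506.1 -173.9   56.1]
 [ 519.9 -170.4   61.9]]
```

```bash
cat >> h.py <<'E'
from scipy.spatial.transform import Rotation as Ro
def tool(): 
    s=manip.read_state();return np.array(s["eef_pos"]),Ro.from_euler("xyz",s["eef_rot"])
def Rt(yaw,t):  # tool rotation: heading yaw, z points t below horizontal
    f=np.array([np.cos(yaw),np.sin(yaw),0]);k=np.array([0,0,1.])
    z=f*np.cos(t)-k*np.sin(t);x=f*np.sin(t)+k*np.cos(t);return Ro.from_matrix(np.c_[x,np.cross(z,x),z])
def row(p,R):
    p0,R0=tool();print("row",R0.inv().apply(np.array(p)-p0).round(1),(R0.inv()*R).as_rotvec().round(3))
def grasp_to_tcp(g,R,back=0): return np.array(g)+(18.8-back)*R.as_matrix()[:,2]
E
python3 -c "
from h import *
R=Rt(-.263,.873);p=grasp_to_tcp([490.5,-178,42],R,90);print(p);row(p,R)"
```

```text
[ 446.32489609 -166.1064532    96.55771017]
row [ 386.2 -271.   108.7] [-0.186  0.681  0.509]
```

```bash
python3 nudge.py '[[40,-28,0,-0.02,0.07,0.05],[80,-56,0,-0.04,0.14,0.1],[115,-82,0,-0.06,0.21,0.15],[155,-110,0,-0.08,0.28,0.2],[195,-137,0,-0.1,0.35,0.26]]' 50 20
python3 -c "
from h import *
R=Rt(-.263,.873);p=grasp_to_tcp([490.5,-178,42],R,90);row(p,R);print(manip.read_state()['joints'].round(2))"
```

```text
clock: 0.6
eef_pos: [298.4, -344.9, 205.3]
eef_rot: [3.087, -0.362, 0.013]
wrist_force: [1.4, 0.1, 0.8]
finger_gap: 57.5
finger_force: 0.0
row [ 102.  -185.1  145. ] [-0.086  0.327  0.248]
[-1.12 -0.05  1.96  0.35  1.05  0.3 ]
```

```bash
python3 nudge.py '[[20,-37,29,-0.02,0.07,0.05],[40,-74,58,-0.04,0.13,0.1],[60,-110,87,-0.05,0.2,0.15],[82,-148,116,-0.07,0.26,0.2],[102,-185,145,-0.086,0.327,0.248]]'
python3 nudge.py '[[0,0,0,0,0,0],[0,0,0,0,0,0]]'
python3 -c "
from h import *
R=Rt(-.263,.873);p=grasp_to_tcp([490.5,-178,42],R,90);row(p,R);print(manip.read_state()['joints'].round(2))
p,R=tool();i=manip.camera_info('wrist');im,d=manip.camera('wrist');cv2.imwrite('pics/w1.png',im[:,:,::-1])"
```

```text
clock: 1.1
eef_pos: [438.1, -176.0, 102.6]
eef_rot: [3.139, -0.689, -0.249]
wrist_force: [1.8, -0.8, 0.9]
finger_gap: 50.1
finger_force: 0.0
clock: 1.3
eef_pos: [438.3, -176.7, 103.1]
eef_rot: [3.138, -0.687, -0.243]
wrist_force: [0.9, -0.4, -0.0]
finger_gap: 50.4
finger_force: 0.0
row [ -0.  -12.2   8.3] [-0.009  0.011  0.016]
[-0.58 -0.    2.32  0.9   0.27  0.42]
```

View pics/w1.png

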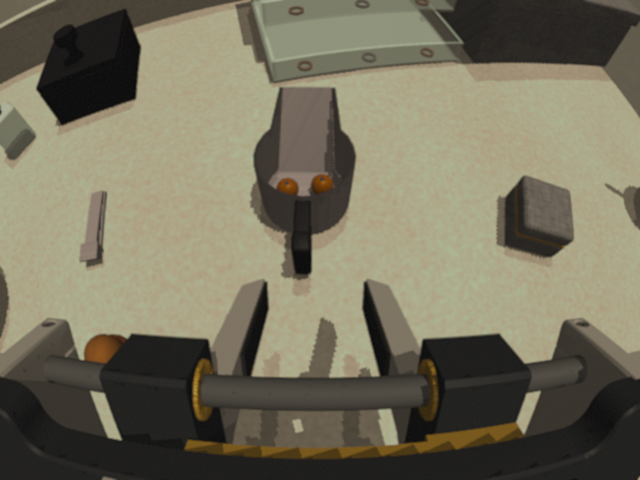

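The wrist view shows the handle strap at about column 303, while the midpoint of the fingers is at about 315. That matches the computed shift of -12 mm in tool y, so I'm correcting it before moving in.

```bash
python3 nudge.py '[[0,-12,8,-0.009,0.011,0.016],[0,-12,8,-0.009,0.011,0.016],[0,-12,8,-0.009,0.011,0.016]]'
python3 -c "
from h import *
R=Rt(-.263,.873);p=grasp_to_tcp([490.5,-178,42],R);row(p,R);print(manip.read_state()['joints'].round(2))"
```

```text
clock: 1.65
eef_pos: [446.0, -168.2, 97.8]
eef_rot: [-3.141, -0.7, -0.266]
wrist_force: [0.0, -0.5, 0.5]
finger_gap: 50.0
finger_force: 0.0
row [-1.1 -2.3 90.8] [ 0.002 -0.002 -0.003]
[-0.54  0.02  2.32  0.97  0.21  0.41]
```

```bash
python3 nudge.py '[[-1,-2,20,0,0,0],[-1,-2,40,0,0,0],[-1,-2,60,0,0,0],[-1,-2,75,0,0,0],[-1,-2,90,0,0,0]]'
python3 nudge.py '[[0,0,0,0,0,0],[0,0,0,0,0,0]]'
python3 -c "
from h import *
R=Rt(-.263,.873);p=grasp_to_tcp([490.5,-178,42],R);row(p,R);print(manip.read_state()['joints'].round(2))
im,d=manip.camera('wrist');cv2.imwrite('pics/w2.png',im[:,:,::-1])"
```

```text
clock: 2.15
eef_pos: [502.6, -181.8, 28.2]
eef_rot: [-3.141, -0.702, -0.267]
wrist_force: [-0.2, -0.6, 0.5]
finger_gap: 50.0
finger_force: 0.0
clock: 2.35
eef_pos: [501.5, -180.8, 28.2]
eef_rot: [-3.14, -0.7, -0.267]
wrist_force: [0.2, -1.0, 0.1]
finger_gap: 49.8
finger_force: 0.0
row [0.2 0.2 0.9] [ 0.001 -0.002 -0.003]
[-0.49  0.32  2.21  2.04  0.16 -0.64]
```

View pics/w2.png

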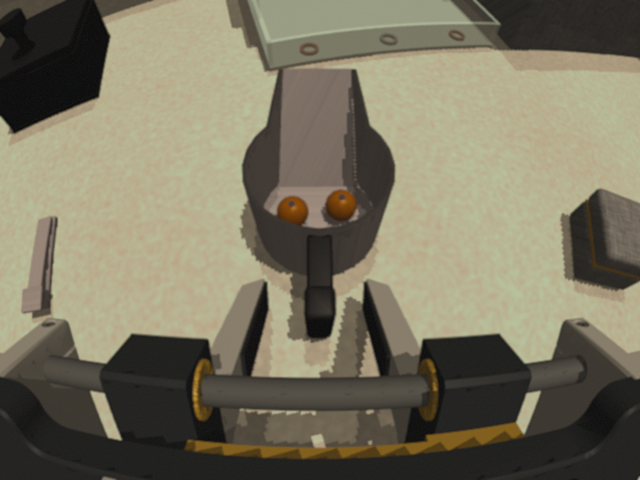

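The strap, at column 320, sits between the fingers, whose midpoint is at 316. The wrist is near a singularity because j5 is only 0.16, so I'll steepen the tilt about the grasp point before closing.

```bash
python3 -c "
from h import *
R=Rt(-.263,1.1);p=grasp_to_tcp([490.5,-178,42],R);row(p,R)"
```

```text
row [-4.3  0.3  0.6] [ 0.001 -0.23  -0.003]
```

```bash
python3 nudge.py '[[-2,0.5,0,0,-0.08,0],[-3,0.5,0.5,0,-0.16,0],[-4.3,0.5,0.6,0,-0.23,-0.003],[-4.3,0.5,0.6,0,-0.23,-0.003],[-4.3,0.5,0.6,0,-0.23,-0.003]]'
python3 nudge.py '[[0,0,0,0,0,0],[0,0,0,0,0,0],[0,0,0,0,0,0]]'
python3 -c "
from h import *
R=Rt(-.263,1.1);p=grasp_to_tcp([490.5,-178,42],R);row(p,R);print(manip.read_state()['joints'].round(2))"
```

```text
clock: 2.9
eef_pos: [507.6, -165.6, 27.8]
eef_rot: [-3.081, -0.581, -0.26]
wrist_force: [0.6, -0.4, 0.1]
finger_gap: 49.7
finger_force: 0.2
clock: 3.2
eef_pos: [507.9, -165.2, 27.1]
eef_rot: [-3.079, -0.583, -0.26]
wrist_force: [-0.5, -0.6, 0.4]
finger_gap: 50.3
finger_force: 0.3
row [-5.2 16.8 -2.2] [-0.063 -0.112  0.006]
[-0.47  0.32  2.13  0.95  0.22  0.45]
```

```bash
python3 nudge.py '[[-5,17,-2,-0.063,-0.112,0.006],[-5,17,-2,-0.063,-0.112,0.006],[-5,17,-2,-0.063,-0.112,0.006],[-5,17,-2,-0.063,-0.112,0.006],[-5,17,-2,-0.063,-0.112,0.006]]'
python3 -c "
from h import *
R=Rt(-.263,1.1);p=grasp_to_tcp([490.5,-178,42],R);row(p,R);print(manip.read_state()['joints'].round(2))
s=cv2.resize(manip.camera('wrist')[0],None,fx=.8,fy=.8);cv2.imwrite('pics/w3.png',s[:,:,::-1])"
```

```text
clock: 3.7
eef_pos: [499.1, -179.7, 24.7]
eef_rot: [-3.139, -0.47, -0.263]
wrist_force: [-0.8, 0.5, -0.1]
finger_gap: 50.1
finger_force: 0.0
row [ 0.1  0.6 -0.6] [-0.003  0.     0.   ]
[-0.46  0.32  2.08  0.32  0.29  1.08]
```

View pics/w3.png

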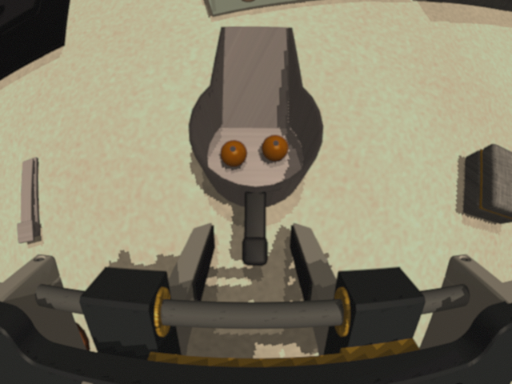

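The strap is centred between the fingers (column 255 against a midpoint of 252), and the jug is undisturbed. Closing now.

```bash
python3 nudge.py '[[0,0,0,0,0,0],[0,0,0,0,0,0],[0,0,0,0,0,0],[0,0,0,0,0,0],[0,0,0,0,0,0]]' 5 55
python3 nudge.py '[[0,0,0,0,0,0],[0,0,0,0,0,0],[0,0,0,0,0,0],[0,0,0,0,0,0]]'
python3 -c "
from h import *
p,R=tool();row(p+[0,0,20],R);row(p+[0,0,110],R)"
```

```text
clock: 4.25
eef_pos: [499.1, -180.3, 24.8]
eef_rot: [-3.141, -0.47, -0.263]
wrist_force: [-1.6, -3.3, 1.0]
finger_gap: 13.5
finger_force: 53.5
clock: 4.65
eef_pos: [499.1, -180.3, 24.8]
eef_rot: [-3.141, -0.469, -0.263]
wrist_force: [0.3, 0.2, -0.3]
finger_gap: 13.8
finger_force: 55.0
row [  9.   -0.  -17.8] [0. 0. 0.]
row [ 49.8  -0.1 -98.1] [0. 0. 0.]
```

```bash
python3 nudge.py '[[5,0,-9,0,0,0],[9,0,-18,0,0,0],[18,0,-36,0,0,0],[27,0,-54,0,0,0],[36,0,-72,0,0,0]]'
python3 nudge.py '[[5,0,-10,0,0,0],[10,0,-20,0,0,0],[13.5,0,-26,0,0,0],[13.5,0,-26,0,0,0]]'
python3 -c "
from h import *
print(manip.read_state()['joints'].round(2),manip.read_state()['moment'].round(2))
p,d=manip.camera('side');cv2.imwrite('pics/s2.png',p[100:400,200:600,::-1])"
```

```text
clock: 5.15
eef_pos: [498.4, -180.3, 106.9]
eef_rot: [-3.141, -0.47, -0.263]
wrist_force: [0.2, -0.2, -2.4]
finger_gap: 13.4
finger_force: 55.0
clock: 5.55
eef_pos: [499.2, -180.5, 135.3]
eef_rot: [-3.141, -0.47, -0.263]
wrist_force: [-0.8, -0.1, -2.5]
finger_gap: 13.5
finger_force: 55.0
[-0.46  0.11  2.01  0.17  0.57  1.25] [0.22 0.58 0.  ]
```

View pics/s2.png

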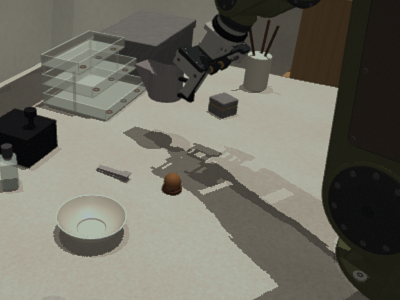

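The jug is held, hangs upright and is clear of everything. Next I'll turn it upright to face the dish.

```bash
cat >> h.py <<'E'
D=np.array([520.5,190.5])
def pour(psi,th,short,lipz):
    "tool pose with the lip `short` mm before the dish centre"
    R=Rt(psi,1.1+th);Rj=Ro.from_euler("ZY",[psi,th])
    f=np.array([np.cos(psi),np.sin(psi)]);lip=np.r_[D-short*f,lipz]
    g=lip-Rj.apply([150,0,20]);p=grasp_to_tcp(g,R);print("grasp",g.round(0));row(p,R)
def lip():
    p,R=tool();z=R.as_matrix()[:,2];x=R.as_matrix()[:,0]
    t=np.arctan2(-z[2],x[2]);th=t-1.1;y=R.as_matrix()[:,1];psi=np.arctan2(y[0],-y[1])
    l=p-18.8*z+Ro.from_euler("ZY",[psi,th]).apply([150,0,20]);print("psi,tip",psi.round(3),th.round(3),"lip",l.round(1),"j",manip.read_state()['joints'].round(2))
E
python3 -c "
from h import *
lip();pour(.7,0,30,165)"
```

```text
psi,tip -0.263 0.001 lip [ 635.5 -217.1  171. ] j [-0.46  0.11  2.01  0.17  0.57  1.25]
grasp [383.  75. 145.]
row [-157.5 -223.   -72.7] [ 0.435  0.001 -0.859]
```

```bash
python3 nudge.py '[[-8,-11,-4,0.02,0,-0.04],[-23,-33,-11,0.06,0,-0.13],[-39,-55,-18,0.11,0,-0.215],[-55,-78,-25,0.15,0,-0.3],[-71,-100,-33,0.196,0,-0.386]]'
python3 -c "
from h import *
lip();pour(.7,0,30,165)"
```

```text
clock: 6.1
eef_pos: [448.4, -62.3, 131.0]
eef_rot: [-3.14, -0.468, 0.173]
wrist_force: [0.0, -0.2, -2.7]
finger_gap: 13.7
finger_force: 55.0
psi,tip 0.174 0.002 lip [587.8 -37.8 167.4] j [-0.36 -0.05  2.18  0.4   0.64  0.76]
grasp [383.  75. 145.]
row [ -31.2 -150.4  -12.5] [ 0.237  0.002 -0.47 ]
```

```bash
python3 nudge.py '[[-6,-30,-2.5,0.047,0,-0.094],[-12,-60,-5,0.095,0,-0.188],[-19,-90,-7.5,0.142,0,-0.282],[-25,-122,-10,0.19,0,-0.378],[-31,-150,-12.5,0.237,0,-0.47]]'
python3 nudge.py '[[0,0,0,0,0,0],[0,0,0,0,0,0]]'
python3 -c "
from h import *
lip();pour(.7,0,30,150);pour(.7,.4,30,120)
p,d=manip.camera('top');cv2.imwrite('pics/t2.png',cv2.resize(p[150:390,130:450],None,fx=2,fy=2)[:,:,::-1])"
```

```text
clock: 6.6
eef_pos: [390.1, 79.8, 128.5]
eef_rot: [3.141, -0.469, 0.701]
wrist_force: [0.3, -0.1, -2.6]
finger_gap: 13.6
finger_force: 55.0
clock: 6.8
eef_pos: [391.0, 78.7, 128.8]
eef_rot: [3.141, -0.469, 0.696]
wrist_force: [0.8, 0.6, -1.9]
finger_gap: 13.6
finger_force: 55.0
psi,tip 0.696 0.002 lip [499.6 169.4 165.3] j [-0.12 -0.15  2.28  0.51  0.75  0.42]
grasp [383.  75. 130.]
row [-7.4 -2.1 13.7] [ 0.002  0.002 -0.003]
grasp [386.  77. 160.]
row [  2.5  -2.1 -12.7] [ 0.002 -0.398 -0.004]
```

View pics/t2.png

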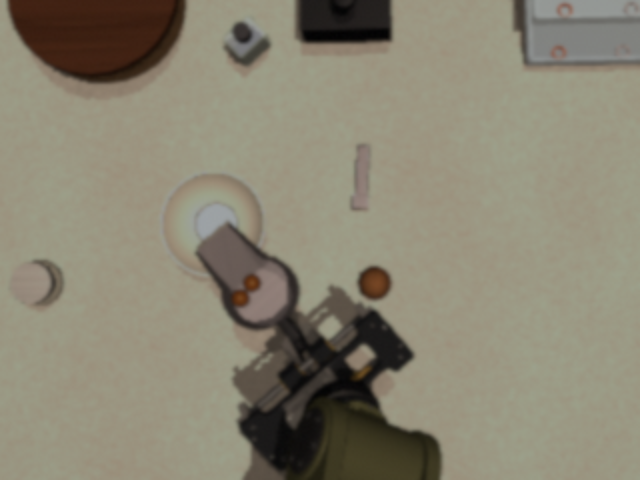

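The jug is upright with both beads inside, and its lip, at crop (214,238), points at the dish centre, at crop (213,222). Tipping in stages now.

```bash
python3 nudge.py '[[0.5,-1,-3,0,-0.1,0],[1,-2,-6,0,-0.2,0],[2,-2,-9,0,-0.3,0],[2.5,-2,-13,0,-0.4,0],[2.5,-2,-13,0,-0.4,0]]'
python3 -c "
from h import *
lip();pour(.7,.75,30,80)"
```

```text
clock: 7.35
eef_pos: [388.3, 78.0, 142.1]
eef_rot: [3.14, -0.069, 0.696]
wrist_force: [-0.3, -0.2, -3.3]
finger_gap: 13.7
finger_force: 55.0
psi,tip 0.696 0.402 lip [499.2 170.7 120.6] j [ 0.08 -0.01  2.04  0.04  1.06  0.93]
grasp [403.  92. 168.]
row [15.5 -0.9 -6.4] [ 0.001 -0.348 -0.004]
```

```bash
python3 nudge.py '[[3,0,-1,0,-0.08,0],[7,0,-3,0,-0.16,0],[11,-0.5,-4,0,-0.25,0],[15.5,-1,-6.4,0,-0.348,-0.004],[15.5,-1,-6.4,0,-0.348,-0.004]]'
python3 -c "
from h import *
lip();pour(.7,.9,30,66);pour(.7,1.15,30,62)"
```

```text
clock: 7.85
eef_pos: [398.5, 88.7, 148.2]
eef_rot: [-3.14, 0.279, 0.701]
wrist_force: [0.2, -0.0, -1.7]
finger_gap: 13.8
finger_force: 55.0
psi,tip 0.701 0.75 lip [496.8 171.6  78.7] j [ 0.21  0.21  1.81 -0.13  1.38  1.12]
grasp [414. 101. 171.]
row [10.1  0.7 -8.9] [-0.001 -0.15   0.001]
grasp [437. 120. 191.]
row [ 28.4   0.7 -37.2] [-0.001 -0.4    0.002]
```

```bash
python3 nudge.py '[[2,0,-2,0,-0.03,0],[4,0.5,-4,0,-0.06,0],[6,0.5,-5,0,-0.09,0],[8,0.7,-7,0,-0.12,0],[10,0.7,-9,0,-0.15,0]]'
python3 nudge.py '[[0,0,0,0,0,0],[0,0,0,0,0,0],[0,0,0,0,0,0],[0,0,0,0,0,0]]'
python3 -c "
from h import *
lip();pour(.7,1.0,30,62)"
```

```text
clock: 8.35
eef_pos: [407.5, 95.3, 154.9]
eef_rot: [-3.141, 0.427, 0.7]
wrist_force: [-0.4, 0.5, -2.3]
finger_gap: 13.5
finger_force: 55.0
clock: 8.75
eef_pos: [407.5, 95.4, 155.3]
eef_rot: [3.141, 0.427, 0.7]
wrist_force: [-0.2, 0.1, -2.4]
finger_gap: 13.5
finger_force: 55.0
psi,tip 0.7 0.898 lip [496.9 170.8  67.6] j [ 0.26  0.31  1.69 -0.18  1.53  1.17]
grasp [423. 108. 177.]
row [ 7.   0.1 -9.6] [ 0.    -0.102  0.   ]
```

```bash
python3 nudge.py '[[1.4,0,-2,0,-0.02,0],[2.8,0,-4,0,-0.04,0],[4.2,0,-6,0,-0.06,0],[5.6,0,-8,0,-0.08,0],[7,0,-9.6,0,-0.1,0]]'
python3 nudge.py '[[0,0,0,0,0,0],[0,0,0,0,0,0],[0,0,0,0,0,0],[0,0,0,0,0,0],[0,0,0,0,0,0]]'
python3 -c "
from h import *
lip();pour(.7,1.3,30,60)
p,d=manip.camera('top');g=p.astype(int);m=(g[...,0]>100)&(g[...,0]>1.8*g[...,2])
m=m.astype(np.uint8);m[:, :190]=0;m[:,340:]=0;m[:215]=0
n,l,s,c=cv2.connectedComponentsWithStats(m);print([(s[i,4],c[i].round(0)) for i in range(1,n) if s[i,4]>5])"
```

```text
clock: 9.25
eef_pos: [415.7, 102.5, 161.1]
eef_rot: [3.141, 0.53, 0.701]
wrist_force: [0.2, -0.4, -2.0]
finger_gap: 13.8
finger_force: 55.0
clock: 9.75
eef_pos: [415.4, 102.2, 161.2]
eef_rot: [3.141, 0.528, 0.7]
wrist_force: [-0.5, -0.7, -2.4]
finger_gap: 13.8
finger_force: 55.0
psi,tip 0.7 0.999 lip [497.6 171.5  62.1] j [ 0.28  0.39  1.6  -0.21  1.64  1.19]
grasp [452. 133. 199.]
row [ 16.6   0.2 -39. ] [ 0.001 -0.301  0.   ]
[(np.int32(61), array([318., 291.]))]
```

```bash
python3 nudge.py '[[2,0,-5,0,-0.04,0],[4.5,0,-10,0,-0.08,0],[6.5,0,-15.5,0,-0.12,0],[9,0,-21,0,-0.16,0],[11,0,-26,0,-0.2,0]]'
python3 nudge.py '[[1,0,-3,0,-0.02,0],[2.5,0,-6,0,-0.05,0],[4,0,-10,0,-0.075,0],[5.5,0,-13,0,-0.1,0],[5.5,0,-13,0,-0.1,0]]'
python3 nudge.py '[[0,0,0,0,0,0],[0,0,0,0,0,0],[0,0,0,0,0,0],[0,0,0,0,0,0],[0,0,0,0,0,0]]'
python3 -c "
from h import *
lip();
a=manip.camera('top')[0][190:330,170:370];b=manip.camera('side')[0][200:400,200:500]
cv2.imwrite('pics/t3.png',np.hstack([cv2.resize(a,(400,280)),cv2.resize(b,(400,280))])[:,:,::-1])"
```

```text
clock: 10.3
eef_pos: [433.0, 117.0, 178.2]
eef_rot: [3.141, 0.73, 0.7]
wrist_force: [0.0, 0.4, -2.4]
finger_gap: 13.9
finger_force: 55.0
clock: 10.8
eef_pos: [442.7, 125.3, 183.7]
eef_rot: [3.141, 0.83, 0.701]
wrist_force: [-0.8, 0.6, -1.9]
finger_gap: 13.6
finger_force: 55.0
clock: 11.3
eef_pos: [442.5, 125.0, 184.1]
eef_rot: [3.141, 0.828, 0.7]
wrist_force: [0.2, -0.4, -2.7]
finger_gap: 13.8
finger_force: 55.0
psi,tip 0.701 1.299 lip [498.6 172.4  57.8] j [ 0.35  0.61  1.33 -0.28  1.98  1.21]
```

View pics/t3.png

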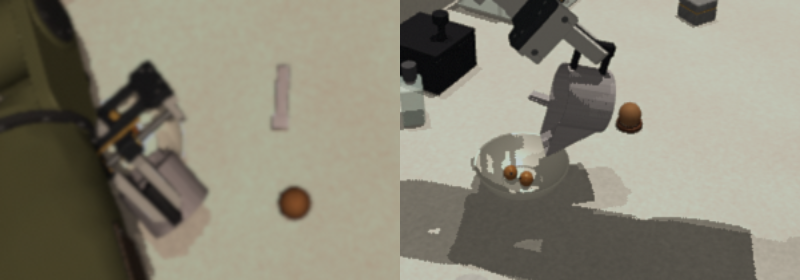

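In the side view both beads lie in the dish, at (510,172) and (526,178) in the right-hand panel. The lip is clear of the rim. Now I'll raise the jug and bring it upright.

```bash
python3 -c "
from h import *
pour(.7,.8,35,110)"
```

```text
grasp [403.  91. 204.]
row [-40.6   0.1  41.6] [0.001 0.499 0.   ]
```

```bash
python3 nudge.py '[[-14,0,-12,0,0.05,0],[-20,0,-2,0,0.15,0],[-27,0,15,0,0.27,0],[-34,0,28,0,0.38,0],[-40.6,0,41.6,0,0.5,0]]'
python3 -c "
from h import *
lip();pour(.7,.3,35,150);pour(.7,0,35,165)"
```

```text
clock: 11.9
eef_pos: [397.8, 87.4, 185.9]
eef_rot: [3.14, 0.323, 0.7]
wrist_force: [0.1, -0.3, -2.9]
finger_gap: 13.6
finger_force: 55.0
psi,tip 0.701 0.794 lip [493.6 168.3 110.7] j [ 0.22  0.19  1.74 -0.15  1.5   1.13]
grasp [380.  72. 175.]
row [-10.4   0.2  34.3] [0.001 0.494 0.001]
grasp [379.  71. 145.]
row [ 3.   0.2 59.8] [0.001 0.794 0.001]
```

```bash
python3 nudge.py '[[-3,0,7,0,0.11,0],[-6,0,14,0,0.22,0],[-8,0,22,0,0.33,0],[-9,0,29,0,0.42,0],[-10.4,0,34.3,0,0.494,0]]'
python3 nudge.py '[[8,0,5,0,0.1,0],[18,0,9,0,0.2,0],[26,0,13,0,0.3,0],[26,0,13,0,0.3,0]]'
python3 -c "
from h import *
lip()
R=Rt(-.263,1.1);p=grasp_to_tcp([490.5,-178,142],R);row(p,R)"
```

```text
clock: 12.4
eef_pos: [381.6, 73.8, 156.7]
eef_rot: [3.14, -0.169, 0.7]
wrist_force: [0.1, -0.2, -2.5]
finger_gap: 13.8
finger_force: 55.0
clock: 12.8
eef_pos: [402.3, 91.7, 147.3]
eef_rot: [-3.141, -0.466, 0.699]
wrist_force: [-0.1, 0.3, -1.6]
finger_gap: 13.5
finger_force: 55.0
psi,tip 0.7 0.005 lip [510.7 182.9 183.4] j [-0.08 -0.15  2.23  0.46  0.78  0.51]
row [-100.4  270.2  -26. ] [-0.435  0.005  0.859]
```

```bash
python3 nudge.py '[[-8,21,-2,-0.035,0,0.07],[-18,48,-5,-0.08,0,0.155],[-28,75,-8,-0.12,0,0.24],[-38,103,-10,-0.165,0,0.325],[-48,130,-13,-0.21,0.002,0.41]]'
python3 -c "
from h import *
lip()
R=Rt(-.263,1.1);p=grasp_to_tcp([490.5,-178,142],R);row(p,R)"
```

```text
clock: 13.3
eef_pos: [450.2, -39.9, 138.5]
eef_rot: [3.137, -0.466, 0.238]
wrist_force: [0.1, 0.1, -2.3]
finger_gap: 13.9
finger_force: 55.0
psi,tip 0.236 0.005 lip [587.9  -6.7 174.6] j [-0.31 -0.06  2.17  0.38  0.66  0.76]
row [  6.6 147.7  18.8] [-0.222  0.004  0.447]
```

```bash
python3 nudge.py '[[1,30,4,-0.045,0,0.09],[2.5,59,7.5,-0.09,0.002,0.18],[4,89,11,-0.135,0.002,0.27],[5,118,15,-0.18,0.003,0.36],[6.6,148,19,-0.222,0.004,0.447]]'
python3 nudge.py '[[0,0,0,0,0,0],[0,0,0,0,0,0]]'
python3 -c "
from h import *
lip()
R=Rt(-.263,1.1)
for z in(62,45):p=grasp_to_tcp([490.5,-178,z],R);row(p,R)
a=manip.camera('wrist')[0];b=manip.camera('side')[0][80:360,180:550]
cv2.imwrite('pics/p1.png',np.hstack([cv2.resize(a,(400,300)),cv2.resize(b,(400,300))])[:,:,::-1])"
```

```text
clock: 13.8
eef_pos: [499.5, -180.1, 124.8]
eef_rot: [-3.141, -0.471, -0.263]
wrist_force: [-0.2, -0.3, -2.7]
finger_gap: 13.8
finger_force: 55.0
clock: 14.0
eef_pos: [499.0, -178.8, 124.6]
eef_rot: [-3.14, -0.471, -0.259]
wrist_force: [-0.2, -0.6, -2.5]
finger_gap: 13.7
finger_force: 55.0
psi,tip -0.258 0.0 lip [ 635.8 -214.9  161.3] j [-0.46  0.12  2.02  0.18  0.54  1.24]
row [-35.9   1.5  70.7] [-0.003  0.     0.004]
row [-43.6   1.5  85.9] [-0.003  0.     0.004]
```

View pics/p1.png

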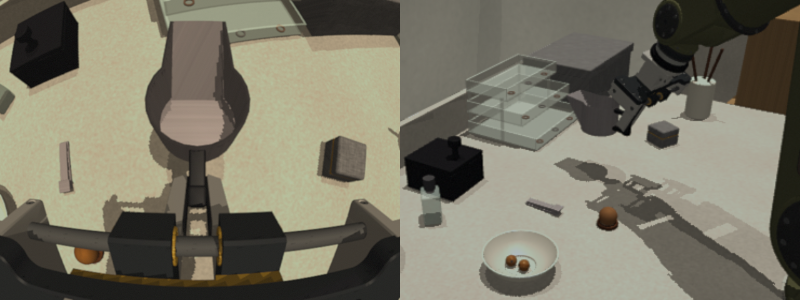

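The jug is empty and upright in the grip, and both beads are in the dish at (510,261) and (523,265). Lowering now.

```bash
python3 nudge.py '[[-9,0.5,18,0,0,0],[-18,1,36,0,0,0],[-27,1.5,54,0,0,0.004],[-36,1.5,71,-0.003,0,0.004],[-41,1.5,81,-0.003,0,0.004]]'
python3 nudge.py '[[-1,0,2,0,0,0],[-2,0,4,0,0,0],[-2.5,0,5,0,0,0],[-2.5,0,5,0,0,0]]'
python3 nudge.py '[[-0.5,0,0.9,0,0,0],[-0.5,0,0.9,0,0,0]]'
python3 -c "
from h import *
lip();print(manip.read_state()['wrist_force'].round(2),manip.read_state()['moment'].round(2))"
```

```text
clock: 14.6
eef_pos: [498.7, -179.6, 33.0]
eef_rot: [-3.14, -0.471, -0.263]
wrist_force: [-0.2, 0.4, -1.5]
finger_gap: 13.6
finger_force: 55.0
clock: 15.0
eef_pos: [499.6, -180.6, 29.1]
eef_rot: [-3.141, -0.474, -0.264]
wrist_force: [0.1, 0.6, -1.4]
finger_gap: 13.5
finger_force: 55.0
clock: 15.2
eef_pos: [499.3, -180.6, 27.6]
eef_rot: [-3.141, -0.473, -0.264]
wrist_force: [0.1, 0.2, -1.6]
finger_gap: 13.4
finger_force: 55.0
psi,tip -0.264 -0.003 lip [ 635.8 -217.5   64.8] j [-0.46  0.32  2.08  0.32  0.3   1.09]
[ 0.1   0.15 -1.6 ] [ 0.21  0.55 -0.  ]
```

Contact is expected at a TCP height of about 24.8, so I'll step down gently from here.

```bash
python3 nudge.py '[[-0.4,0,0.7,0,0,0],[-0.6,0,1.1,0,0,0],[-0.8,0,1.5,0,0,0],[-0.8,0,1.5,0,0,0]]'
python3 nudge.py '[[-0.3,0,0.5,0,0,0],[-0.4,0,0.8,0,0,0],[-0.4,0,0.8,0,0,0]]'
python3 -c "
from h import *
print(manip.read_state()['wrist_force'].round(2),manip.read_state()['moment'].round(2))"
```

```text
clock: 15.6
eef_pos: [499.2, -180.5, 25.6]
eef_rot: [-3.14, -0.473, -0.265]
wrist_force: [-0.7, 0.4, -2.3]
finger_gap: 13.7
finger_force: 55.0
clock: 15.9
eef_pos: [499.2, -180.5, 24.8]
eef_rot: [-3.141, -0.473, -0.264]
wrist_force: [0.8, -0.1, -2.3]
finger_gap: 13.4
finger_force: 55.0
[ 0.83 -0.15 -2.28] [ 0.23  0.58 -0.01]
```

```bash
python3 nudge.py '[[-0.2,0,0.4,0,0,0],[-0.2,0,0.4,0,0,0],[-0.2,0,0.4,0,0,0]]'
python3 nudge.py '[[-0.2,0,0.4,0,0,0],[-0.2,0,0.4,0,0,0],[-0.2,0,0.4,0,0,0]]'
python3 -c "
from h import *
for i in range(3): manip.camera('top');print(manip.read_state()['wrist_force'].round(2),manip.read_state()['moment'].round(2))"
```

```text
clock: 16.2
eef_pos: [499.4, -180.6, 24.7]
eef_rot: [-3.141, -0.474, -0.265]
wrist_force: [-2.3, 1.9, 3.3]
finger_gap: 13.9
finger_force: 55.0
clock: 16.5
eef_pos: [499.6, -180.7, 24.6]
eef_rot: [-3.141, -0.475, -0.264]
wrist_force: [-6.0, 1.5, 10.0]
finger_gap: 13.7
finger_force: 55.0
[-5.31  2.25  9.76] [0.23 0.3  0.12]
[-4.67  1.92  9.72] [0.21 0.2  0.05]
[-4.65  2.23 10.01] [0.23 0.2  0.09]
```

The jug is touching the shelf. I'll ease off slightly, then release it gently.

```bash
python3 nudge.py '[[0.2,0,-0.4,0,0,0],[0.2,0,-0.4,0,0,0]]' - 15
python3 nudge.py '[[0,0,0,0,0,0],[0,0,0,0,0,0]]' - 4
python3 nudge.py '[[0,0,0,0,0,0],[0,0,0,0,0,0],[0,0,0,0,0,0],[0,0,0,0,0,0],[0,0,0,0,0,0]]' 45
python3 nudge.py '[[0,0,0,0,0,0],[0,0,0,0,0,0]]'
python3 -c "
from h import *
R=tool()[1];p=tool()[0];row(p+[-85,23,130],R)"
```

```text
clock: 16.85
eef_pos: [499.4, -180.7, 24.6]
eef_rot: [-3.141, -0.474, -0.265]
wrist_force: [-2.3, 0.3, 3.4]
finger_gap: 13.8
finger_force: 15.0
clock: 17.05
eef_pos: [499.4, -180.6, 24.5]
eef_rot: [-3.141, -0.474, -0.265]
wrist_force: [-1.3, -0.4, 4.9]
finger_gap: 13.9
finger_force: 4.0
clock: 17.55
eef_pos: [499.2, -180.5, 24.3]
eef_rot: [-3.141, -0.473, -0.265]
wrist_force: [0.0, 0.1, -0.3]
finger_gap: 45.0
finger_force: 0.0
clock: 17.75
eef_pos: [499.2, -180.5, 24.4]
eef_rot: [-3.141, -0.473, -0.265]
wrist_force: [0.1, 0.6, -0.5]
finger_gap: 45.0
finger_force: 0.0
row [-1.920e+01 -1.000e-01 -1.558e+02] [0. 0. 0.]
```

```bash
python3 nudge.py '[[0,0,-15,0,0,0],[0,0,-35,0,0,0],[0,0,-60,0,0,0],[0,0,-90,0,0,0],[0,0,-120,0,0,0]]'
python3 nudge.py '[[0,0,-20,0,0,0],[0,0,-40,0,0,0],[0,0,-50,0,0,0],[0,0,-50,0,0,0]]'
python3 -c "
from h import *
lip()
a=manip.camera('top')[0][140:320,120:520];b=manip.camera('side')[0][130:400,180:480]
cv2.imwrite('pics/f1.png',np.hstack([cv2.resize(a,(460,300)),cv2.resize(b,(330,300))])[:,:,::-1])"
```

```text
clock: 18.25
eef_pos: [445.7, -166.1, 132.0]
eef_rot: [-3.141, -0.473, -0.265]
wrist_force: [-0.1, -0.8, 0.5]
finger_gap: 45.0
finger_force: 0.0
clock: 18.65
eef_pos: [424.6, -160.6, 176.7]
eef_rot: [-3.141, -0.475, -0.264]
wrist_force: [-0.5, -1.2, 0.1]
finger_gap: 45.0
finger_force: 0.0
psi,tip -0.264 -0.004 lip [ 561.  -197.5  214.1] j [-0.51 -0.14  2.14  0.18  0.69  1.21]
```

View pics/f1.png

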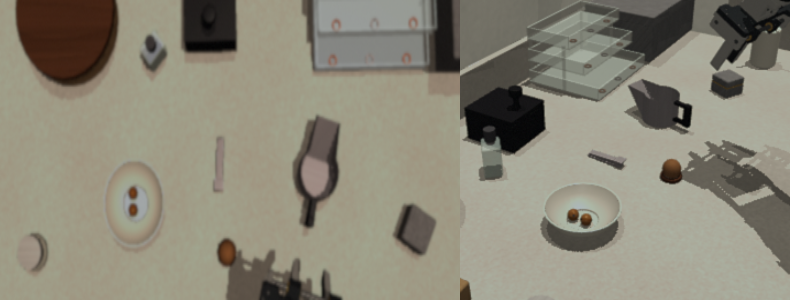

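The jug stands upright and empty at (315,170). Both beads are in the dish at (133,192) and (133,210), the bystanders haven't moved, and the arm is clear.

```bash
python3 -c "
from cell import manip
print(manip.sign_off())"
```

```text
the job is handed in; nothing more can be done
None
```

Both beads are in the dish, the empty jug is back upright on bare shelf with the gripper clear, nothing around the dish was disturbed, and the job was handed in at about 19 s (no verdict was shown).

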